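Start the sink-side switch panel in order

ROBOT

A 6-joint arm with a two-finger parallel gripper is mounted at the origin on a cart in front of the work surface, level with it; the furniture and walls round the work are solid. World frame = base frame: x ahead of the robot, y to its left, z up, the work surface at z = 0. Lengths are in m, angles in rad, forces in N, time in s.
With the tool pointing down it reaches from about 0.35 to 0.975 m from the base axis. Payload 4.9 kg.
Tool frame: the origin (TCP) lies at the very end of the fingers, on their centre line; the grasp point (between the pads) lies 19 mm behind it (manip.hold_point_z is the distance from the TCP to the grasp point, in m); z points along the fingers, y is the direction in which the jaws open and shut (so a half turn about z gives the same grasp; the last joint's range is limited). The gripper opens to 85 mm and grips with 20 to 120 N. Pads are 22 mm wide; open, the fingers measure 114 mm over their backs; the gripper's body (76 mm by 85 mm) begins 54 mm behind the grasp point. The pads swing forward as they close: fully open they stand 13 mm farther back than shut.
Start: joints at [-1.277, 0.053, 1.613, -0, 1.476, -0.119], TCP at [0.251, -0.572, 0.231] pointing down, gripper open.
Joint ranges: [-3.01, 3.01], [-1.01, 2.22], [0.06, 2.58], [-1.02, 4.17], [0.09, 2.62], [-3.14, 3.14]. Speed limits (rad/s): [2.57, 2.57, 3.14, 3.14, 3.14, 3.14].

INTERFACE

Orientations are given as a unit quaternion [w, x, y, z].
In Python, from plant import manip gives the robot as it stands. The module is installed in compiled form; this text tells all that it offers.
- The arm moves only by the shell command python3 -m creep 'ROWS'. ROWS is JSON, a list of rows, each a list of 7 numbers: the turn, a rotation vector about the tool's x, y, z in degrees, then the shift along the tool's x, y, z in m, then the opening, from 0 (shut) to 1 (fully open). In form: [[ax, ay, az, tx, ty, tz, jaw], ...]. A call has 1 to 20 rows; each row shifts and turns the commanded pose from where the row before left it, along the tool's axes as they then stand; what a row does not reach is not made up. A row lasts 1/12 s, in which the tool goes at most 41.7 mm and 7.16 degrees, less where a joint would pass 70% of its speed; a pose out of reach is approached as far as the arm can. A call is refused whole if a number of a shift passes 0.0417 or a number of a turn 7.16, either way. A call with a gripper value outside its range is refused whole. The fingers move at their own pace and stop on an object; the grip force is fixed at half the most. Time passes only in rows, so rows that do not move let the fingers close. It gives the time, the measured TCP pose, the force and the opening at its end, in the units of the state.
- manip.state(): the state, without advancing time (a new reading comes with each control period).
- manip.grab_frame(name): name is "scene" or "top" or "wrist"; returns the picture (420x560x3 uint8, blue, green, red); there is no depth.
- manip.get_calibration(name): a dict with "fx", "fy", "cx", "cy" (pixels), "dist" ([k1, k2, p1, p2, k3] as OpenCV has them; the pictures are not rectified), "xyz" and "attitude" of the camera in the world. Camera axes: x right, y down, z forward; pixel columns grow to the right and rows downward; lengths in m; the calibration is good to about 2 mm. A picture is of the moment at which its call begins: read the wrist's pose just before it. get_calibration takes no time and is no camera call; for the wrist camera it gives the pose at the moment of the call.
- manip.job_done(): hands the job in, once; it reports no verdict.
Trained networks look in the newest picture that a camera, given by its name, has taken for a name from the list of things; names that differ only in an ending like _2 or _b are one class to them, and where a whole thing is asked for, a point or a joint stands for the part that bears it (a point fixed in the world has none). Each returns a list of dicts, best first, with "confidence" (0 to 1); they miss things now and then, are a little off and sometimes report something else, mostly with a low value. They report only what shows in the picture. A call takes as long as a camera call. They do not tell look-alikes from the thing itself.
- manip.cut_out(target, camera): "pixels" (420x560 bool, what is visible of it) and "rect" ([left, top, right, bottom] in pixels, round what is visible of it).
The state is a dict: "time": time; "joint_pos": joint angles; "joint_vel": joint speeds; "joint_efforts": joint torques, N m; "tool_pos": TCP position; "tool_rot": TCP orientation; "contact_force": force on the tool from outside, world axes, zero at the start; "ft_torque": the same for the moment, N m; "gripper_width": opening from 0.0 (shut) to 1.0 (fully open).
Only numpy, scipy, OpenCV 4.12 (cv2) and the standard library are available. Lean on these libraries where they do the work, as an engineer would, in place of code of your own. Each camera call takes 0.05 s, during which the arm holds its last target.

TASK

Start up the laundry's water supply at the small switch panel beside the sink: with the fingertips, push down the bar-shaped key (main switch) first, then the round key (water valve), then the square key (dosing pump), each with a light push, well down so that it stays down. Leave the cross-shaped key up, and do not shift the pot, cotton reel and tape roll beside the panel; nothing is to be picked up. Finish with the hand clear.

Things in the scene. Friction and masses are not known exactly. Their poses are not given: they have to be found in the camera images.
- panel: low flat switch panel fixed on the worktop right of the sink, grey housing 156 x 156 mm, with four white square switch tiles in a 2 x 2 grid (66 mm between tile centres), one black key in the middle of each; any key can be in any of the four places. Tile faces are 30 mm above the worktop. Origin: centre of its underside, z up, x and y parallel to its sides (it may be turned on the worktop).
- tile_bar: white switch tile 62 x 62 x 10 mm that carries the bar key; fixed in the panel. Origin: centre of its underside, 20 mm above the worktop; axes parallel to the panel's.
- bar_top (a point): centre of the top face of the bar key (black rubber cap, long narrow bar, 15 x 44 mm, long side along the panel's y axis); the point moves down with the key. Up, it is 48 mm above the worktop, 18 mm above the tile's face.
- key_bar (a joint): how far the bar key is pushed down, m: 0 up, 0.008 at its stop, down from 0.005. It yields straight down at about 3 N and stays where left. Its rubber cap is springy (1.5 N/mm): the finger first squashes it 2 mm, then the key moves (finger 7 mm down: 0.005; 10 mm: stop); past the stop the cap gives up to 7 mm more, to about 13 N. Let go, the cap springs back to its shape.
- tile_round: white switch tile 62 x 62 x 10 mm that carries the round key; fixed in the panel. Origin: centre of its underside, 20 mm above the worktop; axes parallel to the panel's.
- round_top (a point): centre of the top face of the round key (black rubber cap, round disc, 33 mm across); the point moves down with the key. Up, it is 48 mm above the worktop, 18 mm above the tile's face.
- key_round (a joint): how far the round key is pushed down, m: 0 up, 0.008 at its stop, down from 0.005. It yields straight down at about 3 N and stays where left. Its rubber cap is springy (1.5 N/mm): the finger first squashes it 2 mm, then the key moves (finger 7 mm down: 0.005; 10 mm: stop); past the stop the cap gives up to 7 mm more, to about 13 N. Let go, the cap springs back to its shape.
- tile_square: white switch tile 62 x 62 x 10 mm that carries the square key; fixed in the panel. Origin: centre of its underside, 20 mm above the worktop; axes parallel to the panel's.
- square_top (a point): centre of the top face of the square key (black rubber cap, square with plain flat top, 29 x 29 mm); the point moves down with the key. Up, it is 48 mm above the worktop, 18 mm above the tile's face.
- key_square (a joint): how far the square key is pushed down, m: 0 up, 0.008 at its stop, down from 0.005. It yields straight down at about 3 N and stays where left. Its rubber cap is springy (1.5 N/mm): the finger first squashes it 2 mm, then the key moves (finger 7 mm down: 0.005; 10 mm: stop); past the stop the cap gives up to 7 mm more, to about 13 N. Let go, the cap springs back to its shape.
- tile_cross: white switch tile 62 x 62 x 10 mm that carries the cross key; fixed in the panel. Origin: centre of its underside, 20 mm above the worktop; axes parallel to the panel's.
- cross_top (a point): centre of the top face of the cross key (black rubber cap, plus-sign cross, 38 x 38 mm with arms 12 mm wide); the point moves down with the key. Up, it is 48 mm above the worktop, 18 mm above the tile's face.
- key_cross (a joint): how far the cross key is pushed down, m: 0 up, 0.008 at its stop, down from 0.005. It yields straight down at about 3 N and stays where left. Its rubber cap is springy (1.5 N/mm): the finger first squashes it 2 mm, then the key moves (finger 7 mm down: 0.005; 10 mm: stop); past the stop the cap gives up to 7 mm more, to about 13 N. Let go, the cap springs back to its shape.
- wax_pot_mid (a point): low round pot with lid, 62 mm across, 35 mm high; loose bystander beside the panel, not part of the work. Point at its centre, half-way up.
- spool_mid (a point): white reel of cotton, standing, 31 mm across, 43 mm high; loose bystander beside the panel, not part of the work. Point at its centre, half-way up.
- tape_mid (a point): roll of masking tape lying flat, 100 mm across, 25 mm high; loose bystander beside the panel, not part of the work. Point at its centre, half-way up.
- wall_tap: wall tap behind the sink, not part of the work: an obstacle left of the panel, reaching 220 mm out from the wall over the far edge of the sink; everything of it lies below z = 0.26 m and beyond x = 0.45 m. Pass above it or on its near side.
Not all that is in view belongs to the job. There is more than one size of the part that bears spool_mid; the job needs the middle-sized.

How it is judged:
On the way, in this order (a step that is already met when the one before it is completed fails the run):
1. the bar key is down (value of joint key_bar above 0.005 m), for 0.2 s.
2. the round key is down, the bar key still down (value of joint each of key_bar, key_round above 0.005 m), for 0.2 s.
3. the square key is down, the other two still down (all of step 2 and value of joint key_square above 0.005 m), for 0.2 s.
At the end, for the whole second after the job is handed in: bar, round and square keys are each pushed down by more than 5 mm of their 8 mm and stay there, the cross key is up (within 3 mm), and pot, cotton reel and tape roll stand where they stood (within 12 mm and 0.25 rad) (all of step 3 and value of joint key_cross below 0.003 m and distance of each of wax_pot_mid, spool_mid, tape_mid from where it was at the start of the episode below 0.012 m and angle between each of wax_pot_mid, spool_mid, tape_mid's own z axis and vertical below 0.25 rad); the robot touches nothing.
It fails at once if the round key is pushed before the bar key is down (value of joint key_round above 0.003 m and value of joint key_bar below 0.005 m).
It fails at once if the square key is pushed before the round key is down (value of joint key_square above 0.003 m and value of joint key_round below 0.005 m).
It fails at once if the cross key is pushed (value of joint key_cross above 0.003 m).
It fails at once if a key or its tile, or the panel, is pressed hard (over 20 N) (contact force between anything else and tile_bar above 20 N or contact force between anything else and tile_round above 20 N or contact force between anything else and tile_square above 20 N or contact force between anything else and tile_cross above 20 N or contact force between anything else and panel above 20 N).
It fails at once if a bystander (wax pot, cotton reel, masking tape) is shifted, lifted or tipped (over 12 mm or 0.25 rad) (distance of any of wax_pot_mid, spool_mid, tape_mid from where it was at the start of the episode above 0.012 m or angle between any of wax_pot_mid, spool_mid, tape_mid's own z axis and vertical above 0.25 rad).
It also fails if it takes over 45 s, if anything falls off the work surface, if the arm or the gripper's body presses on something with over 40 N, if the wrist force passes 120 N, or if a joint passes its speed limit or range.

## Working session

There is one attempt and no reset: what is moved stays moved. The work goes in short steps, Python scripts to look and compute and a shell command to move; the robot and the scene stay as the last step left them, time stands still between calls to the robot, and variables do not carry over. Pictures are saved under pics/ and viewed, and the job is handed in when it is done.

```bash
mkdir -p pics; python3 - <<'E'
from plant import manip
import cv2
for n in ("scene","top"):
    f=manip.grab_frame(n); cv2.imwrite(f"pics/{n}0.png",f)
    c=manip.get_calibration(n); print(n,c)
s=manip.state(); print(s)
E
```

```text
scene {'fx': 402.6587426909341, 'fy': 402.6587426909341, 'cx': 283.26420700439235, 'cy': 217.19692339058892, 'dist': array([0.00966158, 0.        , 0.        , 0.        , 0.        ]), 'xyz': array([ 0.12775619, -0.99943238,  0.46391352]), 'attitude': array([-0.52579348,  0.8156772 , -0.20440723,  0.12817799])}
top {'fx': 387.0865474468786, 'fy': 387.0865474468786, 'cx': 280.2893539434075, 'cy': 213.7990147635797, 'dist': array([-0.06599881,  0.        ,  0.        ,  0.        ,  0.        ]), 'xyz': array([ 0.35127111, -0.27884743,  0.92695081]), 'attitude': array([ 0.06141198, -0.69762169,  0.71094485, -0.06410904])}
{'time': 0.1, 'joint_pos': array([-1.27699695e+00,  5.32630815e-02,  1.61415930e+00, -6.79000711e-06,
        1.47602044e+00, -1.19016982e-01]), 'joint_vel': array([ 0.00049384, -0.00116857, -0.00443201,  0.0010024 ,  0.00113578,
        0.00023877]), 'joint_efforts': array([ 9.84356848e-04, -3.94899809e+01, -3.71363711e+01, -1.27990024e-04,
        3.88400542e-03,  4.40502205e-06]), 'tool_pos': array([ 0.25056679, -0.57195179,  0.23020162]), 'tool_rot': array([-9.21255567e-04,  9.78772869e-01,  2.04945882e-01, -8.41076273e-05]), 'contact_force': array([-0.30874523, -0.10076641,  0.02582927]), 'ft_torque': array([-0.01031728,  0.04414792,  0.06075362]), 'gripper_width': 1.0021300893648868}
```

View pics/scene0.png

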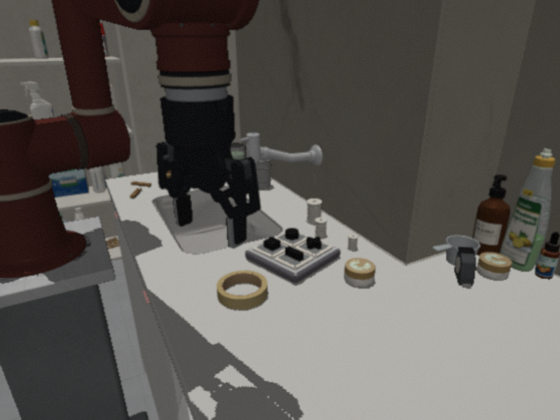

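View pics/top0.png

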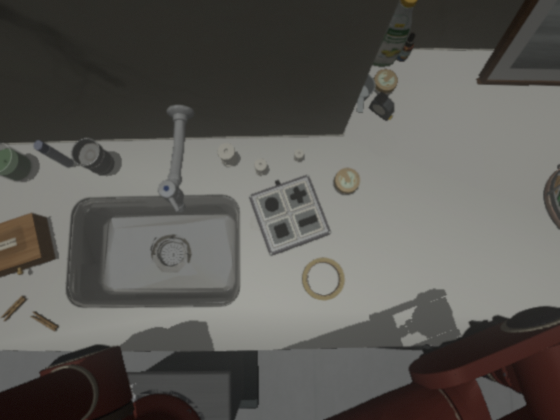

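The top view shows the panel at about (290,215). The keys are round (271,203), cross (298,195), square (281,229) and bar (309,219). The three reels are at (227,152), (261,167) and (299,156), the pot is at (347,180) and the tape roll at (323,278).

```bash
cat > h.py <<'E'
from plant import manip
import cv2, numpy as np
from scipy.spatial.transform import Rotation as R
def ray2plane(cal,uv,z):
    K=np.array([[cal['fx'],0,cal['cx']],[0,cal['fy'],cal['cy']],[0,0,1]])
    p=cv2.undistortPoints(np.array([[uv]],float),K,np.array(cal['dist']))[0,0]
    q=cal['attitude']; Rm=R.from_quat([q[1],q[2],q[3],q[0]])
    d=Rm.apply([p[0],p[1],1]); o=np.array(cal['xyz'])
    return o+d*(z-o[2])/d[2]
E
python3 - <<'E'
from h import *
f=manip.grab_frame("top"); c=manip.get_calibration("top")
for n,z in [("bar_top",.048),("round_top",.048),("square_top",.048),("cross_top",.048),("tile_bar",.03),("tile_round",.03),("tile_square",.03),("tile_cross",.03),("panel",.02),("wax_pot_mid",.035),("spool_mid",.043),("tape_mid",.02)]:
    for r in manip.cut_out(n,"top")[:3]:
        m=r['pixels']; ys,xs=np.nonzero(m)
        uv=(xs.mean(),ys.mean()); a=cv2.minAreaRect(np.c_[xs,ys].astype(np.float32))
        print(n,round(r['confidence'],2),np.round(uv,1),len(xs),np.round(ray2plane(c,uv,z),4)[:2],"rect",np.round(np.hstack([a[0],a[1],a[2]]),1))
cv2.imwrite("pics/top_crop.png",cv2.resize(f[130:310,200:380],(600,600),interpolation=cv2.INTER_CUBIC))
E
```

```text
bar_top 0.66 [307.9 220.4] 139 [ 0.4926 -0.3469] rect [307.8 220.4   7.6  19.   71.6]
square_top 0.5 [281. 230.] 151 [ 0.4713 -0.2847] rect [281.  230.   12.5  12.5  63.4]
cross_top 0.53 [297.9 194.4] 155 [ 0.5542 -0.3256] rect [297.6 194.3  13.4  13.   23.2]
tile_bar 0.94 [307.5 221.2] 679 [ 0.4935 -0.3473] rect [307.4 221.1  26.6  26.   68.2]
tile_round 0.74 [271.3 205. ] 694 [ 0.534  -0.2631] rect [271.1 205.2  26.6  27.3  70. ]
tile_square 0.85 [281.1 230.6] 701 [ 0.4725 -0.285 ] rect [281.2 230.6  26.9  26.6  70. ]
tile_square 0.65 [297.7 195.8] 688 [ 0.5551 -0.326 ] rect [297.7 195.7  26.4  26.7  70. ]
tile_cross 0.75 [298.1 195.5] 609 [ 0.5557 -0.3271] rect [298.2 195.6  25.   25.6  70.6]
panel 0.94 [289.7 215.5] 1456 [ 0.5096 -0.3062] rect [289.  212.4  69.1  66.4  70. ]
wax_pot_mid 0.83 [346.7 180.8] 531 [ 0.5885 -0.4436] rect [346.6 180.8  24.1  25.9  26.6]
spool_mid 0.82 [226.8 154.2] 330 [ 0.6574 -0.1585] rect [227.1 154.2  22.8  17.   63.4]
spool_mid 0.54 [260.9 166.9] 133 [ 0.6239 -0.24  ] rect [261. 167.  14.  10.  90.]
spool_mid 0.49 [307.7 220.4] 151 [ 0.4934 -0.3468] rect [308.  220.4   8.2  19.3  71.6]
tape_mid 0.8 [323.6 278.5] 683 [ 0.36   -0.3814] rect [322.8 278.4  42.9  41.1  26.6]
tape_mid 0.16 [307.8 220. ] 90 [ 0.4979 -0.3489] rect [307.8 220.    5.2  17.4  69. ]
```

View pics/top_crop.png

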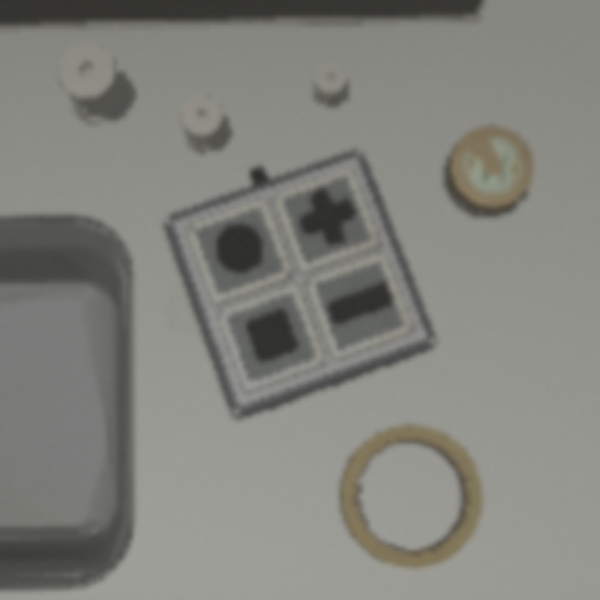

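The close crop confirms the layout:
- Bar key at crop (360,302), the narrow one. Its only look-alikes are the other keys.
- Square key at (273,335), which is solid.
- Round key at (240,247).
- Cross key at (328,215), which has arms.
- Panel yaw is about 19.5°.

Next I'll shut the jaws and move above the bar key.

```bash
python3 -m creep '[[0,0,0,0.031,-0.011,0,0],[0,0,0,0.031,-0.011,0,0],[0,0,0,0.031,-0.011,0,0],[0,0,0,0.031,-0.011,0,0],[0,0,0,0.031,-0.011,0,0],[0,0,0,0.031,-0.011,0,0],[0,0,0,0.031,-0.011,0,0],[0,0,0,0.031,-0.011,0,0],[0,0,0,0.031,-0.011,0,0],[0,0,0,0.031,-0.011,0,0],[0,0,4.2,0,0,0,0],[0,0,0,0,0,0.03,0],[0,0,0,0,0,0.03,0],[0,0,0,0,0,0.03,0],[0,0,0,0,0,0.02,0],[0,0,0,0,0,0,0],[0,0,0,0,0,0,0]]'
cat >> h.py <<'E'
def fit():
    # tile centres from top view
    P={"tile_bar":(.4935,-.3473),"tile_round":(.534,-.2631),"tile_square":(.4725,-.285),"tile_cross":(.5554,-.3266)}
    return P
def go(xy,z):
    s=manip.state(); q=s['tool_rot']; r=R.from_quat([q[1],q[2],q[3],q[0]])
    d=np.array([*xy,z])-s['tool_pos']
    print("pos",s['tool_pos'].round(4),"yaw",np.degrees(np.arctan2(r.as_matrix()[1,0],r.as_matrix()[0,0])).round(2),"F",s['contact_force'].round(2),"t",s['time'],"tilt",r.as_matrix()[:,2].round(4))
    print("tool delta",r.inv().apply(d).round(4))
E
python3 - <<'E'
from h import *
f=manip.grab_frame("wrist"); c=manip.get_calibration("wrist")
cv2.imwrite("pics/w1.png",f); print(c)
for n,z in [("bar_top",.048),("round_top",.048),("square_top",.048),("tile_bar",.03),("tile_round",.03),("tile_square",.03),("tile_cross",.03)]:
    for r in manip.cut_out(n,"wrist")[:2]:
        ys,xs=np.nonzero(r['pixels']); uv=(xs.mean(),ys.mean())
        print(n,round(r['confidence'],2),np.round(uv,1),r['rect'],ray2plane(c,uv,z).round(4)[:2])
go((.493,-.347),.1)
E
```

```text
time: 2.17
tool_pos: [0.4899, -0.3468, 0.1202]
tool_rot: [-0.001, 0.986, 0.169, -0.001]
contact_force: [-0.3, -1.2, 1.0]
gripper_width: -0.0
{'fx': 308.2284367589827, 'fy': 308.2284367589827, 'cx': 281.0237233365856, 'cy': 203.54924420296578, 'dist': array([-0.02974766,  0.        ,  0.        ,  0.        ,  0.        ]), 'xyz': array([ 0.55098841, -0.32622279,  0.2653281 ]), 'attitude': array([ 0.10596127,  0.80948622, -0.57272229, -0.07411782])}
bar_top 0.68 [285.8 205.4] [256.8, 194.3, 316.3, 217.8] [ 0.4965 -0.3495]
round_top 0.62 [191.4 113.8] [165.9, 89.7, 218.5, 137.2] [ 0.536  -0.2672]
square_top 0.61 [197.2 204.4] [178.5, 183.7, 221.6, 222.4] [ 0.4757 -0.2881]
tile_bar 0.9 [284.7 199.7] [244.4, 161.9, 328.7, 240.7] [ 0.4962 -0.349 ]
tile_bar 0.34 [285.4 205.6] [255.6, 193.7, 316.7, 215.9] [ 0.4918 -0.3512]
tile_round 0.88 [196.8 112.6] [148.7, 68.1, 243.0, 157.3] [ 0.5369 -0.2659]
tile_square 0.73 [202.  199.2] [165.3, 161.4, 242.3, 240.4] [ 0.4748 -0.2874]
tile_cross 0.88 [285.9 113.5] [246.4, 71.7, 329.9, 157.9] [ 0.558  -0.3279]
pos [ 0.4911 -0.3478  0.1226] yaw 19.45 F [ 0.03 -0.11  0.42] t 2.5667 tilt [ 0.0015 -0.0014 -1.    ]
tool delta [ 0.0021 -0.0002  0.0226]
```

View pics/w1.png

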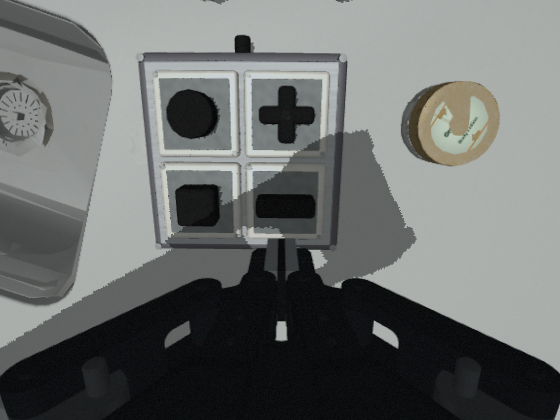

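The wrist view shows bar (286,206), square (197,204), round (191,114) and cross (286,114). It agrees with the top view to within about 3 mm, so I'll use the averages. Next is the bar push: approach first, then press slowly.

```bash
python3 -m creep '[[0,0,0,0.004,0.001,0.02,0],[0,0,0,0,0,0.02,0],[0,0,0,0,0,0.015,0],[0,0,0,0,0,0.01,0],[0,0,0,0,0,0,0],[0,0,0,0,0,0,0],[0,0,0,0,0,0,0]]'; python3 -c "
from h import *
go((.495,-.348),.0375)"
```

```text
time: 3.15
tool_pos: [0.4953, -0.3476, 0.0576]
tool_rot: [0.001, 0.986, 0.169, 0.001]
contact_force: [0.8, 0.8, -0.1]
gripper_width: 0.001
pos [ 0.4953 -0.3476  0.0576] yaw 19.45 F [ 0.81  0.81 -0.13] t 3.15 tilt [ 0.0015 -0.0013 -1.    ]
tool delta [-0.0005  0.0002  0.0201]
```

```bash
python3 -m creep '[[0,0,0,0,0,0.004,0],[0,0,0,0,0,0.003,0],[0,0,0,0,0,0.002,0],[0,0,0,0,0,0.002,0],[0,0,0,0,0,0.002,0],[0,0,0,0,0,0.002,0],[0,0,0,0,0,0.002,0],[0,0,0,0,0,0.002,0],[0,0,0,0,0,0.0015,0],[0,0,0,0,0,0,0],[0,0,0,0,0,0,0],[0,0,0,0,0,0,0],[0,0,0,0,0,0,0],[0,0,0,0,0,0,0]]'; python3 -c "
from h import *
go((.495,-.348),.0375)"
```

```text
time: 4.32
tool_pos: [0.4949, -0.3472, 0.0364]
tool_rot: [0.0, 0.986, 0.169, 0.0]
contact_force: [-1.4, 0.8, 4.8]
gripper_width: 0.004
pos [ 0.4949 -0.3472  0.0364] yaw 19.45 F [-1.41  0.83  4.78] t 4.3167 tilt [ 4.e-04 -4.e-04 -1.e+00]
tool delta [-0.0002  0.0008 -0.0011]
```

At 11.6 mm down the force is 4.8 N, so the bar key is at its stop. Lift and go over to the round key.

```bash
python3 -m creep '[[0,0,0,0,0,-0.015,0],[0,0,0,0,0,-0.02,0],[0,0,0,0,0,0,0],[0,0,0,0.022,-0.021,0,0],[0,0,0,0.022,-0.021,0,0],[0,0,0,0.022,-0.021,0,0],[0,0,0,0,0,0,0],[0,0,0,0,0,0,0],[0,0,0,0,0,0,0]]'; python3 - <<'E'
from h import *
go((.536,-.2655),.058)
f=manip.grab_frame("wrist"); cv2.imwrite("pics/w2.png",f)
go((.536,-.2655),.058)
E
```

```text
time: 5.07
tool_pos: [0.5354, -0.2655, 0.0698]
tool_rot: [-0.0, 0.986, 0.169, -0.001]
contact_force: [-0.8, -0.1, -0.3]
gripper_width: 0.002
pos [ 0.5354 -0.2655  0.0698] yaw 19.48 F [-0.82 -0.12 -0.33] t 5.0667 tilt [-1.1e-03  3.0e-04 -1.0e+00]
tool delta [0.0006 0.0002 0.0118]
pos [ 0.5354 -0.266   0.07  ] yaw 19.42 F [ 0.43 -0.59 -0.28] t 5.1167 tilt [-9.e-04  1.e-04 -1.e+00]
tool delta [ 0.0008 -0.0003  0.012 ]
```

View pics/w2.png

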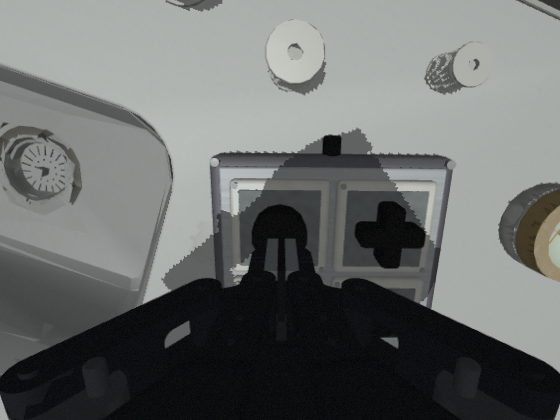

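The wrist view shows the shut fingertips over the round key at (280,232), with the cross at (390,235) well clear. Press.

```bash
python3 -m creep '[[0,0,0,0.001,0,0.008,0],[0,0,0,0,0,0.006,0],[0,0,0,0,0,0.004,0],[0,0,0,0,0,0.002,0],[0,0,0,0,0,0.002,0],[0,0,0,0,0,0.002,0],[0,0,0,0,0,0.002,0],[0,0,0,0,0,0.002,0],[0,0,0,0,0,0.002,0],[0,0,0,0,0,0.002,0],[0,0,0,0,0,0.0015,0],[0,0,0,0,0,0,0],[0,0,0,0,0,0,0],[0,0,0,0,0,0,0],[0,0,0,0,0,0,0],[0,0,0,0,0,0,0]]'; python3 -c "
from h import *
go((.474,-.287),.0365)"
```

```text
time: 6.45
tool_pos: [0.5369, -0.2654, 0.0375]
tool_rot: [0.0, 0.986, 0.169, 0.0]
contact_force: [-3.1, -0.5, 3.7]
gripper_width: 0.002
pos [ 0.5369 -0.2654  0.0375] yaw 19.46 F [-3.08 -0.53  3.65] t 6.45 tilt [ 1.e-04 -3.e-04 -1.e+00]
tool delta [-0.0665 -0.0006  0.001 ]
```

```bash
python3 -m creep '[[0,0,0,0,0,0.001,0],[0,0,0,0,0,0,0],[0,0,0,0,0,0,0],[0,0,0,0,0,0,0],[0,0,0,0,0,-0.015,0],[0,0,0,0,0,-0.02,0],[0,0,0,0,0,0,0],[0,0,0,-0.022,0,0,0],[0,0,0,-0.022,0,0,0],[0,0,0,-0.022,0,0,0],[0,0,0,0,0,0,0],[0,0,0,0,0,0,0],[0,0,0,0,0,0,0]]'; python3 - <<'E'
from h import *
go((.474,-.287),.0365)
f=manip.grab_frame("wrist"); cv2.imwrite("pics/w3.png",f)
E
```

```text
time: 7.53
tool_pos: [0.475, -0.287, 0.0708]
tool_rot: [-0.0, 0.986, 0.169, 0.0]
contact_force: [0.3, 0.4, 0.1]
gripper_width: -0.002
pos [ 0.475  -0.287   0.0708] yaw 19.44 F [0.27 0.39 0.11] t 7.5333 tilt [ 6.e-04  4.e-04 -1.e+00]
tool delta [-0.001  -0.0003  0.0343]
```

View pics/w3.png

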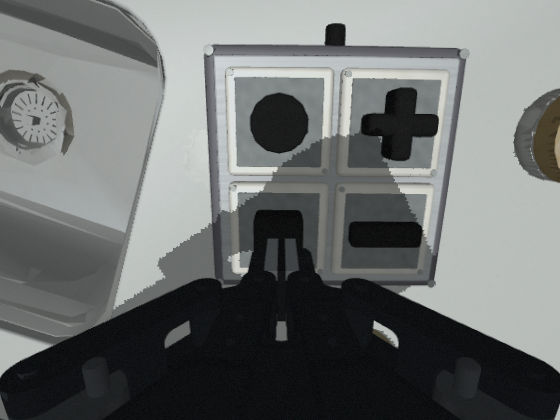

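The fingers are over the square key at (278,225). The round (279,122) and bar (385,234) keys look low in their tiles, with no side wall showing, while the cross (400,123) still stands up. Press.

```bash
python3 -m creep '[[0,0,0,-0.001,0,0.008,0],[0,0,0,0,0,0.006,0],[0,0,0,0,0,0.004,0],[0,0,0,0,0,0.002,0],[0,0,0,0,0,0.002,0],[0,0,0,0,0,0.002,0],[0,0,0,0,0,0.002,0],[0,0,0,0,0,0.002,0],[0,0,0,0,0,0.002,0],[0,0,0,0,0,0.002,0],[0,0,0,0,0,0.002,0],[0,0,0,0,0,0.001,0],[0,0,0,0,0,0,0],[0,0,0,0,0,0,0],[0,0,0,0,0,0,0],[0,0,0,0,0,0,0],[0,0,0,0,0,0,0]]'
```

```text
time: 9.0
tool_pos: [0.4738, -0.2875, 0.0365]
tool_rot: [-0.0, 0.986, 0.169, 0.0]
contact_force: [-2.0, 3.6, 5.0]
gripper_width: 0.0
```

```bash
python3 -m creep '[[0,0,0,0,0,-0.015,0],[0,0,0,0,0,-0.03,0],[0,0,0,0,0,-0.03,0],[0,0,0,0,0,-0.03,0],[0,0,0,-0.02,0,-0.02,0],[0,0,0,-0.02,0,0,0],[0,0,0,-0.01,0,0,0],[0,0,0,0,0,0,0],[0,0,0,0,0,0,0],[0,0,0,0,0,0,0],[0,0,0,0,0,0,0]]'; python3 - <<'E'
from h import *
go((.474,-.287),.0365)
for n in("wrist","scene","top"):
    f=manip.grab_frame(n)
    if n=="top": f=cv2.resize(f[130:310,200:380],(600,600))
    if n=="scene": f=cv2.resize(f[180:330,200:400],(800,600),interpolation=cv2.INTER_CUBIC)
    cv2.imwrite(f"pics/{n}4.png",f)
c=manip.get_calibration("top")
for n,z in [("wax_pot_mid",.035),("spool_mid",.043),("tape_mid",.02)]:
    for r in manip.cut_out(n,"top")[:2]:
        ys,xs=np.nonzero(r['pixels']); uv=(xs.mean(),ys.mean()); print(n,np.round(uv,1),ray2plane(c,uv,z).round(4)[:2])
E
```

```text
time: 9.92
tool_pos: [0.4267, -0.3037, 0.1602]
tool_rot: [-0.001, 0.986, 0.169, -0.0]
contact_force: [0.5, 0.5, 0.4]
gripper_width: 0.0
pos [ 0.4267 -0.3037  0.1602] yaw 19.48 F [0.46 0.49 0.38] t 9.9167 tilt [-0.001   0.0013 -1.    ]
tool delta [0.0502 0.0002 0.1236]
wax_pot_mid [346.2 180.8] [ 0.5885 -0.4426]
spool_mid [226.7 153.9] [ 0.6581 -0.1583]
spool_mid [260.6 166.8] [ 0.6244 -0.2392]
tape_mid [331.3 284.3] [ 0.3463 -0.3987]
```

View pics/wrist4.png

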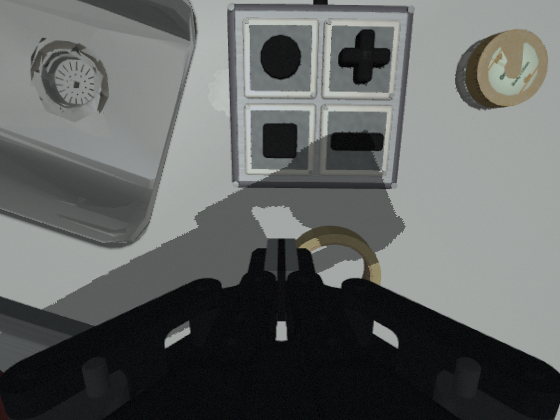

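View pics/scene4.png

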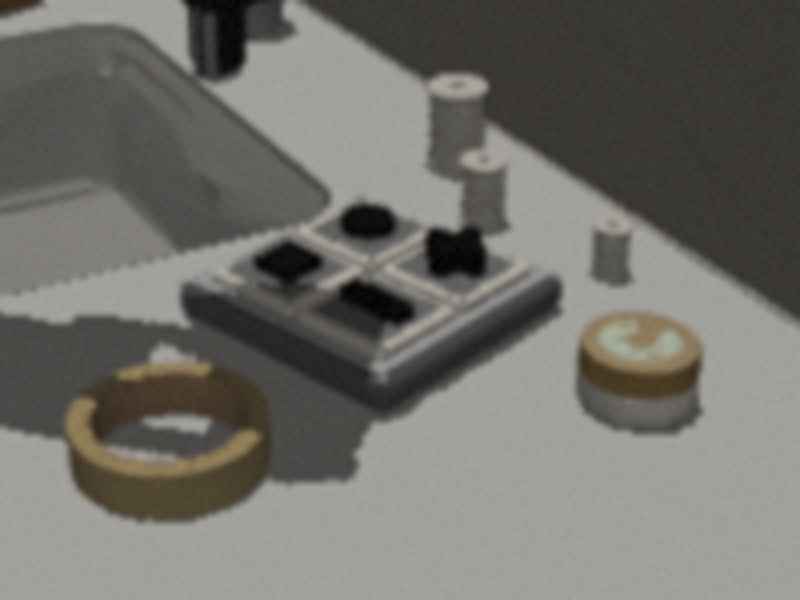

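The scene view shows bar, round and square low and equal, with the cross (455,250 in the crop) clearly higher. The tape is at scene pixel (242,290), the same as at the start. The shift in its top-view fix comes from the arm covering part of it. The hand is clear, so I'll hand in.

```bash
python3 -c "
from plant import manip
print(manip.job_done(), manip.state()['contact_force'])"
```

```text
the job is handed in; nothing more can be done
the job is handed in; nothing more can be done
```

I pushed down the bar, round and square keys in that order with the shut fingertips, and handed the job in at about 10 s of the 45 s allowed. The hand-in gives no verdict.

- **Keys:** The finger went about 11.6 mm down on the bar, 10.5 mm plus a 1 mm extra push on the round, and 11.5 mm on the square. The readings after each push were about 4 to 5 N vertically, up to about 6.5 N in all. The final wrist and scene pictures show those three keys low and the cross key still up.
- **Bystanders:** The pot and cotton reel fixes from the top camera repeat to within about 1 mm.
- **One check disagreed:** The top camera put the tape roll about 22 mm from its first position, because the arm covered part of it. In the scene camera it sits within about a pixel of where it started, judged by eye.
- **Hand:** It finished clear, 160 mm above the worktop, with near-zero contact force.

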